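# Pin the proof press bed and lock up a lino block

## Task

Make the table-top proof press ready for inking. Draw its bed out towards the loading end until it stops, push the linchpin all the way down through the socket and the bed's shaft, then swing its ring right over the free end of the socket so that it hangs down against the pin. With the bed pinned, lay the lino block flat, face up, in the bed's pocket and swing the clamp lever fully shut against it; leave the ink jar and the ink roller where they are.

Things in the scene. Friction and masses are not known exactly. Their poses are not given: they have to be found in the camera images.
- press: Grey table-top proof press, fixed to the table. Origin on the table top right under the pocket centre when the bed is at its loading stop. Its axes are used for all its parts: +y along the rails towards the tall crosshead with steel roller (y = +350 to +490 mm, 330 mm high), -y towards the loading end, z up. The end plate there (236 mm wide, 113 mm high) lies at y = -200 to -190 mm.
- bed (a joint): Travel (m) of the bed (aluminium plate 190 x 340 x 12 mm, top face 62 mm above the table) towards the loading end (-y of the press): 0 = run back, 0.065 = at its loading stop. About 3 N of friction; stays where left. A 24 mm shaft on its end slides in the socket tube; only at the stop does the shaft's 14 mm cross hole lie under the linchpin.
- bed_handle (a point): Middle of the bed's pull handle: a 12 mm round steel bar, 100 mm long along the press's x, its centre 36 mm above the bed's top face (98 mm above the table), with a post at each end. It rides with the bed and lies 125 mm to the -y side of the pocket centre; the bed is bare for 60 mm on the handle's +y side.
- linchpin (a joint): How far (m) the linchpin has gone down: 0 = just started in the hole on top of the socket tube, 0.048 = home. Plain steel pin, 12 mm thick, 78 mm long overall, upright, 242 mm to the -y side of the press origin and 14 mm inboard of the tube's free end. Takes about 7 N to push, stays where left; the shaft stops it unless the bed is at its stop.
- pin_head (a point): Centre of the flat top of the linchpin's head (head 23 mm diameter, top 16 mm across). 129 mm above the table when the pin is home, 177 mm when just started. The ring's hinge lies 14 mm below this point.
- ring (a joint): Swing (rad) of the linchpin's ring; its hinge line runs through the head along the press's x. 0 = straight up, negative = leaning inboard (+y) over the press, pi/2 = level, pointing outboard (-y), 2.99 = fully over: hanging round the tube's free end, wire against the pin's tip. Range -0.65 to 2.99. Stiff enough (0.03 N m) to stay where left.
- ring_top (a point): Middle of the far arc of the ring, on the wire's centre line, 60 mm from the hinge. The ring is 6 mm steel wire, 58 mm wide outside, 46 mm inside. An upward tug of about 8 N on the ring would draw the pin up again.
- pocket (a point): Centre of the bed's pocket, on the bed's top face (the pocket floor, 62 mm above the table); axes as the press's; rides with the bed. Round-topped steel rims, 8 mm wide, 10 mm high, enclose 66 mm along x (+-33 mm) and y = -50 to +55 mm; both long sides (along y) are notched away from y = -30 to +30 mm for the fingers. With the clamp open the cam leaves y = -50 to about +54 mm free.
- clamp (a joint): Angle (rad) of the clamp lever about an upright pivot: 0 = open, pointing to the press's +y; it swings clockwise seen from above and at pi/2 lies along +x. Its cam advances 6 mm towards the pocket in that swing and presses the block's end to the pocket's -y rim; 1.57 = fully shut (hard stop 1.65). Stays where left (0.2 N m, a little more while the cam presses).
- clamp_pivot (a point): Clamp lever's pivot on the bed's top face, 70 mm to the +y side of the pocket centre.
- clamp_knob (a point): Centre of the black knob at the lever's end, 80 mm from the pivot and 17 mm above the bed's top face; knob 16 mm diameter, from 6 to 28 mm above the bed. The lever bar is 12 mm wide, from 6 to 15 mm above the bed.
- block_center (a point): Centre (half-way up) of the mounted lino block: wood with a grey lino face, 60 mm (its x) by 100 mm (its y) by 30 mm high, 140 g, lying lino side up on the table near the loading end. In the pocket its long side goes along the press's y, either way round.
- jar: Bystander: closed ink jar, 70 mm diameter, 85 mm high, origin at the centre of its underside.
- brayer: Bystander: ink roller (rubber roller 40 mm by 100 mm with a wooden handle, 190 mm long overall), lying on the table; origin on the table between handle and roller.
- socket_end (a point): Centre of the free end face of the socket: a dark steel tube on the end plate, 40 mm outside diameter, 56 mm long, its axis along the press's y, 85 mm above the table. This face looks to -y (256 mm from the press origin).
Things that resemble listed ones, but are neither listed nor needed, are in the scene too. Of the things that look like the part that bears block_center, the smallest one is meant.

How it is judged:
By the outcome, as a careful person would: the job done as asked, in the order asked, and still so for the second after the job is handed in, with the robot touching nothing.
It also fails if it takes over 67 s, if anything falls off the work surface, if the arm or the gripper's body presses on something with over 40 N, if the wrist force passes 120 N, or if a joint passes its speed limit or range.

## Robot

A 6-joint arm with a two-finger parallel gripper is mounted at the origin on the work surface. World frame = base frame: x ahead of the robot, y to its left, z up, the work surface at z = 0. Lengths are in m, angles in rad, forces in N, time in s.
With the tool pointing down it reaches from about 0.225 to 0.875 m from the base axis. Payload 3.4 kg.
Tool frame: the origin (TCP) lies midway between the tips of the shut fingers; the grasp point (between the pads) lies manip.grip_point_offset behind it (manip.grip_point_offset is the distance from the TCP to the grasp point, in m); x points along the fingers, y is the direction in which the jaws open and shut, and the axes are right-handed (so a half turn about x gives the same grasp; the last joint's range is limited). The gripper opens to 85 mm and grips with 20 to 120 N. Pads are 22 mm wide; open, the fingers measure 114 mm over their backs; the gripper's body (76 mm by 85 mm) begins 54 mm behind the grasp point. The pads swing forward as they close: fully open they stand 13 mm farther back than shut.
Start: joints at [1.101, 0.276, 1.505, -0, 1.361, -0.121], TCP at [0.197, 0.54, 0.231] pointing down, gripper open.
Joint ranges: [-2.89, 2.89], [-0.75, 2.08], [0.22, 2.7], [-1.18, 4.32], [0.11, 2.71], [-2.7, 2.7]. Speed limits (rad/s): [2.57, 2.57, 3.14, 3.14, 3.14, 3.14].

## Interface

Orientations are given as a rotation vector (axis times angle).
In Python, from station import get_state, eyes, order, manip gives the robot as it stands.
- The arm moves only by the tool drive_tool, never from a script. Its argument "deltas" is text: rows parted by semicolons, each of 5 numbers parted by spaces: the gripper's target within -1 to 1 (shut at 1, half-way at 0, fully open at -1), then the shift along the tool's x, y, z normalised to -1 to 1, where 1 is 0.04 m, then the turn about the tool's x normalised to -1 to 1, where 1 is 6 degrees. In form: gripper tx ty tz yaw; .... A call has 1 to 10 rows; each row shifts and turns the commanded pose from where the row before left it, along the tool's axes as they then stand; what a row does not reach is not made up. A row lasts 1/12 s, in which the tool goes at most 41.7 mm and 7.16 degrees, less where a joint would pass 70% of its speed; a pose out of reach is approached as far as the arm can. A call with a number of a shift or a turn outside -1 to 1 is refused whole. A call with a gripper value outside its range is refused whole. The fingers move at their own pace and stop on an object; "newtons" is the grip in N (left out, the last holds). Time passes only in rows, so rows that do not move let the fingers close. It gives the time, the measured TCP pose, the force and the opening at its end, in the units of the state.
- get_state(): the state, without advancing time (a new reading comes with each control period).
- eyes.get_image(name): name is "scene" or "top" or "wrist"; returns the picture (480x640x3 uint8, red, green, blue); there is no depth.
- eyes.camera_model(name): a dict with "camera_matrix" (3x3 intrinsics, pixels), "k1" (the pictures are not rectified: a ray, as slopes to the right and down, at radius r is drawn at 1 + k1 r^2 times it, then the intrinsics apply), "R" (3x3) and "t" (3): a world point X has camera coordinates R X + t; the wrist camera has in their place "tool_from_camera" (4x4, takes a point from camera to tool coordinates, whose origin is the TCP and whose axes are the tool frame's). Camera axes: x right, y down, z forward; pixel columns grow to the right and rows downward; lengths in m; the calibration is good to about 2 mm. A picture is of the moment at which its call begins: read the wrist's pose just before it. camera_model takes no time and is no camera call.
- order.close_job(): hands the job in, once; it reports no verdict.
The state is a dict: "time": time; "joint_pos": joint angles; "dq": joint speeds; "joint_efforts": joint torques, N m; "tool_pos": TCP position; "eef_rot": TCP orientation; "contact_force": force on the tool from outside, world axes, zero at the start; "moment": the same for the moment, N m; "gripper_width": opening from 0.0 (shut) to 1.0 (fully open).
Only numpy, scipy, OpenCV 4.12 (cv2) and the standard library are available. Lean on these libraries where they do the work, as an engineer would, in place of code of your own. Each camera call takes 0.05 s, during which the arm holds its last target. There are 200 camera calls.

## Working session

There is one attempt and no reset: what is moved stays moved. The work goes in short steps, Python scripts to look and compute and a tool call to move; the robot and the scene stay as the last step left them, time stands still between calls to the robot, and variables do not carry over. Pictures are saved under pics/ and viewed, about 8 in all and at most 12, crops included, and the job is handed in when it is done.

Besides the shell and the picture viewer there is one more tool, called after "Request:" in YAML: its name, and indented under it one key for each argument. drive_tool: Moves the arm, as the interface text tells. Scaled input: -1 to 1 covers 0.04 m each way for a shift and 6 degrees each way for a turn. Its arguments: {"type":"object","properties":{"deltas":{"type":"string"},"newtons":{"type":"number"}},"required":["deltas"]}

```bash
ls; mkdir -p pics; python3 - <<'E'
from station import get_state, eyes, order, manip
import cv2,numpy as np
print(get_state()); print(manip.grip_point_offset)
for n in ("scene","top","wrist"):
    im=eyes.get_image(n); cv2.imwrite(f"pics/{n}0.png",im[:,:,::-1]); m=eyes.camera_model(n); print(n,{k:np.round(v,4).tolist() for k,v in m.items()})
a=cv2.imread("pics/scene0.png");b=cv2.imread("pics/top0.png")
E
```

```text
pics
{'time': 0.0, 'joint_pos': array([ 1.10101137e+00,  2.76598369e-01,  1.50613214e+00,  3.80329087e-05,
        1.36069543e+00, -1.21019606e-01]), 'dq': array([ 0.00101117,  0.000608  , -0.00010683,  0.00071223, -0.0002661 ,
        0.00011169]), 'joint_efforts': array([-1.62523771e-03, -4.16770005e+01, -2.45802158e+01, -4.85433120e-04,
        1.11640131e-02, -1.13160340e-05]), 'tool_pos': array([0.19626279, 0.53991008, 0.23043818]), 'eef_rot': array([ 0.27232132,  1.55398556, -0.27507092]), 'contact_force': array([-0.29621988,  0.48297355, -0.01458772]), 'moment': array([ 0.0256741 , -0.00187144,  0.02066748]), 'gripper_width': 0.9958976573579513}
0.0187
scene {'camera_matrix': [[543.9704, 0.0, 319.4021], [0.0, 543.9704, 250.1078], [0.0, 0.0, 1.0]], 'k1': -0.1684, 'R': [[0.6919, 0.7219, 0.0125], [0.5583, -0.524, -0.6432], [-0.4578, 0.452, -0.7656]], 't': [-0.2861, -0.2318, 1.8277]}
top {'camera_matrix': [[515.8493, 0.0, 322.6131], [0.0, 515.8493, 238.0904], [0.0, 0.0, 1.0]], 'k1': -0.0343, 'R': [[-0.0198, -0.9997, -0.0117], [-0.9887, 0.0214, -0.1484], [0.1486, 0.0087, -0.9889]], 't': [-0.0678, 0.5325, 1.3966]}
wrist {'camera_matrix': [[387.6898, 0.0, 322.3317], [0.0, 387.6898, 236.3515], [0.0, 0.0, 1.0]], 'k1': -0.0684, 'tool_from_camera': [[-0.0, -0.2736, 0.9618, -0.1427], [1.0, -0.0003, -0.0, -0.0005], [0.0003, 0.9618, 0.2736, -0.069], [0.0, 0.0, 0.0, 1.0]]}
```

View pics/top0.png

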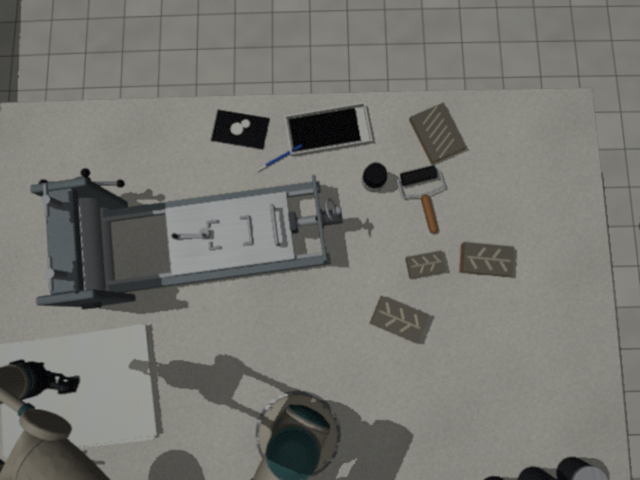

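View pics/scene0.png

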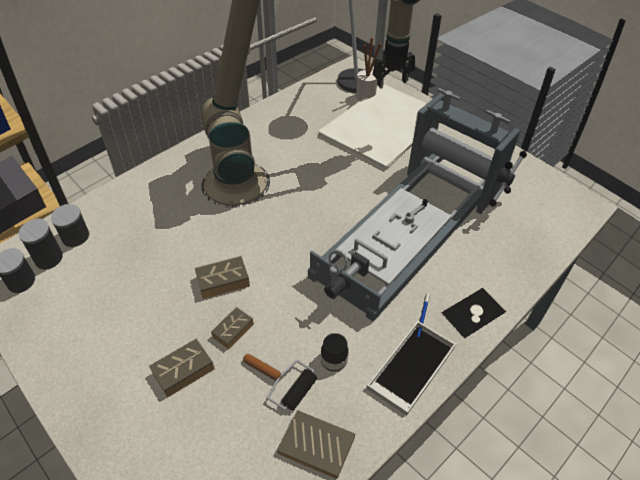

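Top view: four lino blocks at about (400,319), (426,264), (488,260) and (438,132). The smallest is (426,264), with its twin in the scene view at (232,327). The press runs left to right with its loading end at x≈320. Next I'll take enlarged crops.

```bash
cat > h.py <<'E'
import numpy as np, cv2
from scipy.spatial.transform import Rotation as Ro
from station import get_state, eyes, order, manip
CM={n:eyes.camera_model(n) for n in ("scene","top","wrist")}
def tool():
    s=get_state(); return np.array(s["tool_pos"]),Ro.from_rotvec(s["eef_rot"]).as_matrix()
def ray(n,uv,pose=None):
    m=CM[n];K=np.array(m["camera_matrix"]);k=m["k1"]
    d=cv2.undistortPoints(np.array([[uv]],float),K,np.array([k,0,0,0,0.]))[0,0]
    d=np.array([*d,1.])
    if n=="wrist":
        T=np.array(m["tool_from_camera"]);p,R=pose
        return R@T[:3,3]+p, R@(T[:3,:3]@d)
    R=np.array(m["R"]);t=np.array(m["t"]); return -R.T@t, R.T@d
def onz(r,z):
    o,d=r; return o+d*(z-o[2])/d[2]
def tri(*rs):
    A=0;b=0
    for o,d in rs:
        d=d/np.linalg.norm(d);P=np.eye(3)-np.outer(d,d);A=A+P;b=b+P@o
    x=np.linalg.solve(A,b); return x,[np.linalg.norm(np.cross(x-o,d/np.linalg.norm(d))) for o,d in rs]
def proj(n,X,pose=None):
    m=CM[n];K=np.array(m["camera_matrix"])
    if n=="wrist":
        T=np.array(m["tool_from_camera"]);p,R=pose
        c=T[:3,:3].T@(R.T@(np.array(X)-p)-T[:3,3])
    else: c=np.array(m["R"])@X+np.array(m["t"])
    return cv2.projectPoints(c[None],np.zeros(3),np.zeros(3),K,np.array([m["k1"],0,0,0,0.]))[0][0,0]
E
python3 - <<'E'
from h import *
p,R=tool();print(p,R.round(3).tolist())
a=cv2.imread("pics/top0.png")
c1=cv2.resize(a[165:295,160:360],None,fx=4,fy=4,interpolation=cv2.INTER_CUBIC)
cv2.imwrite("pics/c1.png",c1)
s=cv2.imread("pics/scene0.png")
c2=cv2.resize(s[185:325,300:450],None,fx=4,fy=4,interpolation=cv2.INTER_CUBIC)
c3=cv2.resize(s[300:360,200:265],None,fx=3,fy=3); 
o=np.zeros((560,800,3),np.uint8);o[:,:600]=c2;o[:180,600:795]=c3;
c4=cv2.resize(a[240:290,395:460],None,fx=3,fy=3);o[200:350,600:795]=c4
cv2.imwrite("pics/c2.png",o)
# block candidate areas in top view by dark brown mask
hsv=cv2.cvtColor(a,cv2.COLOR_BGR2HSV)
for nm,uv,z in [("blk",(426,264),.03),("a",(316,180),.113),("b",(326,262),.113)]: print(nm,onz(ray("top",uv),z).round(3))
E
```

```text
[0.19633726 0.54001766 0.2306491 ] [[-0.001, 0.342, 0.94], [-0.001, 0.94, -0.342], [-1.0, -0.001, -0.0]]
blk [ 0.453 -0.364  0.03 ]
a [ 0.678 -0.065  0.113]
b [ 0.456 -0.087  0.113]
```

View pics/c1.png

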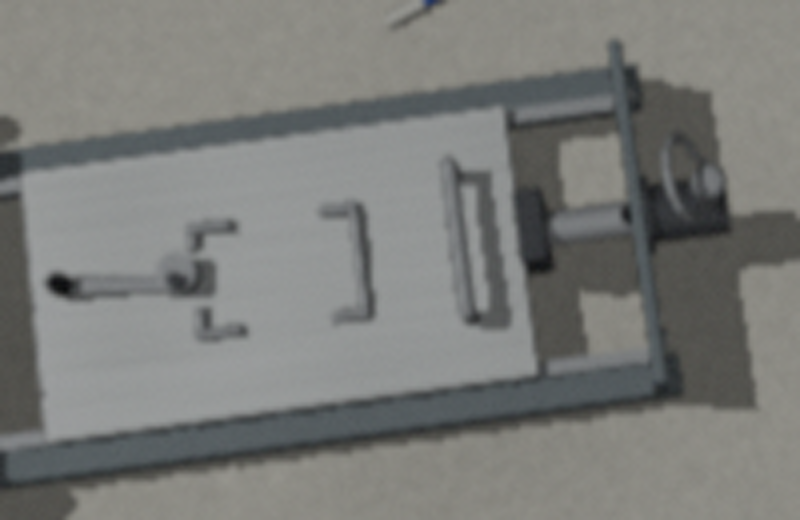

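View pics/c2.png

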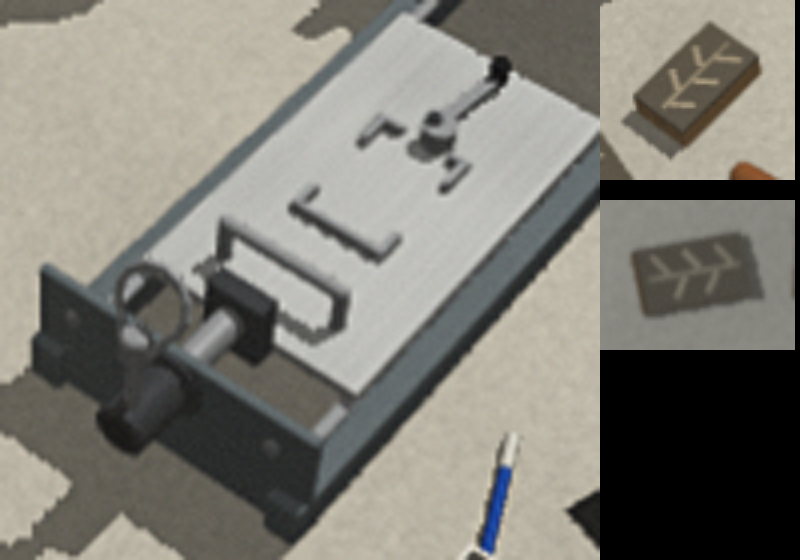

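c1 and c2 show the handle bar in c1 from (448,165) to (470,318), the pin head at (711,180), the ring leaning inboard and the knob at (60,283). The crops confirm the small block (twig pattern, lino up). Next I'll triangulate these.

```bash
python3 - <<'E'
from h import *
T=lambda x,y:(160+x/4-.375,165+y/4-.375); S=lambda x,y:(300+x/4-.375,185+y/4-.375)
pts={"h_far":((448,163),(345,295)),"h_near":((470,318),(225,225)),"pin":((711,180),(133,338)),"knob":((60,283),(499,66)),
"pl_far":((615,42),(325,445)),"pl_near":((657,388),(45,267)),"ring":((680,135),(150,265))}
for k,(a,b) in pts.items():
    x,e=tri(ray("top",T(*a)),ray("scene",S(*b))); print(k,x.round(4),np.round(e,4))
# block
for n,win,in [("top",(240,290,395,460)),("scene",(300,360,200,265))]:
    im=cv2.imread(f"pics/{n}0.png");y0,y1,x0,x1=win
    g=cv2.cvtColor(im,cv2.COLOR_BGR2GRAY)[y0:y1,x0:x1]; 
    t,m=cv2.threshold(g,0,255,cv2.THRESH_BINARY_INV+cv2.THRESH_OTSU)
    m=cv2.morphologyEx(m,cv2.MORPH_CLOSE,np.ones((5,5)))
    c=max(cv2.findContours(m,0,2)[0],key=cv2.contourArea); r=cv2.minAreaRect(c); b=cv2.boxPoints(r)+[x0,y0]
    print(n,t,np.round(b,1).tolist())
    print([onz(ray(n,q),.03)[:2].round(4).tolist() for q in b])
E
```

```text
h_far [0.6163 0.0578 0.0917] [0.0008 0.0008]
h_near [0.5115 0.0452 0.0871] [0.0023 0.0023]
pin [ 0.5841 -0.119   0.1687] [0. 0.]
knob [0.5413 0.324  0.0803] [0.0005 0.0005]
pl_far [ 0.696  -0.0557  0.1042] [0.0027 0.0027]
pl_near [ 0.4597 -0.0804  0.0985] [0.0013 0.0013]
ring [ 0.5928 -0.1054  0.239 ] [0.0077 0.0077]
top 107.0 [[404.2, 256.5], [445.2, 249.1], [449.4, 272.1], [408.4, 279.6]]
[[0.4756, -0.3047], [0.494, -0.4201], [0.4294, -0.4282], [0.4112, -0.3136]]
scene 132.0 [[204.5, 337.5], [238.0, 304.0], [255.5, 321.5], [222.0, 355.0]]
[[0.4422, -0.4432], [0.419, -0.3125], [0.495, -0.3135], [0.5145, -0.4411]]
```

Request:
drive_tool:
  deltas: "1 -0.3 0 0 1;1 -0.3 0 0 1;1 -0.3 0 0 1;1 -0.3 0 0 1;1 -0.3 0 0 1;1 -0.3 0 0 1;1 -0.3 0 0 1;1 -0.3 0 0 1;1 -0.3 0 0 1;1 -0.3 0 0 1"
  newtons: 40

```text
time: 0.98
tool_pos: [0.1964, 0.5402, 0.3516]
eef_rot: [1.083, 1.285, -1.084]
contact_force: [0.6, -0.1, 0.4]
gripper_width: -0.004
```

Request:
drive_tool:
  deltas: "1 0 0.41 0.85 0;1 0 0.41 0.85 0;1 0 0.41 0.85 0;1 0 0.41 0.85 0;1 0 0.41 0.85 0;1 0 0.41 0.85 0;1 0 0.41 0.85 0;1 0 0.41 0.85 0"

```text
time: 1.65
tool_pos: [0.3735, 0.2937, 0.3512]
eef_rot: [1.079, 1.287, -1.079]
contact_force: [0.2, -0.1, -0.2]
gripper_width: -0.002
```

Request:
drive_tool:
  deltas: "1 0 0.41 0.85 0.3;1 0 0.41 0.85 0.3;1 0 0.41 0.85 0;1 0 0.41 0.85 0;1 0 0.41 0.85 0;1 0 0.41 0.85 0;1 0 0.41 0.85 0;1 0 0.41 0.85 0;1 0 0 0 0"

```text
time: 2.4
tool_pos: [0.5402, 0.0357, 0.3499]
eef_rot: [1.128, 1.254, -1.133]
contact_force: [0.7, -0.3, 0.0]
gripper_width: 0.002
```

```bash
python3 - <<'E'
from h import *
pose=tool();np.save("p1.npy",np.hstack([pose[0][:,None],pose[1]]));im=eyes.get_image("wrist")[:,:,::-1]
cv2.imwrite("pics/w1.png",im);print(pose[0],pose[1].round(3).tolist())
E
```

```text
[0.54016703 0.03570746 0.34986169] [[0.001, 0.994, 0.105], [-0.004, 0.105, -0.994], [-1.0, 0.0, 0.004]]
```

View pics/w1.png

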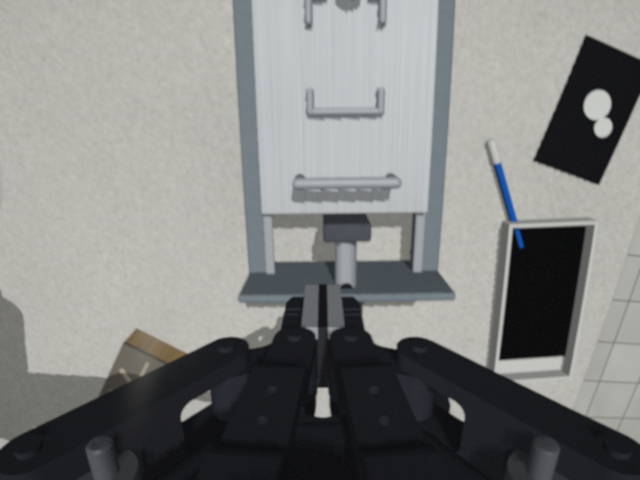

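The wrist view shows the handle bar from (296,182) to (400,182), square to the picture, and the end plate's top edge at row ≈297. The tool yaw therefore matches the press.

```bash
python3 - <<'E'
from h import *
P=np.load("p1.npy");pose=(P[:,0],P[:,1:]);w=lambda u,v:ray("wrist",(u,v),pose)
T=lambda x,y:ray("top",(160+x/4-.375,165+y/4-.375)); S=lambda x,y:ray("scene",(300+x/4-.375,185+y/4-.375))
for k,z,a in [("hL",.098,(299,182)),("hR",.098,(397,182)),("plL",.113,(240,297)),("plR",.113,(453,296)),("rimL",.072,(311,110)),("rimR",.072,(381,110)),("bedL",.062,(261,214)),("bedR",.062,(437,213))]:
    print(k,onz(w(*a),z).round(4))
for k,a,b,c in [("hL",(299,182),(470,316),(227,226)),("hR",(397,182),(448,165),(343,294)),("rimL",(311,110),(370,318),(292,205)),("rimR",(381,110),(358,207),(385,252))]:
    for q in ((w(*a),T(*b)),(w(*a),S(*c)),(w(*a),T(*b),S(*c))):
        x,e=tri(*q);print(k,x.round(4),np.round(e,4))
E
```

```text
hL [0.5152 0.0461 0.098 ]
hR [0.6146 0.0568 0.098 ]
plL [ 0.4638 -0.081   0.113 ]
plR [ 0.6913 -0.0561  0.113 ]
rimL [0.5196 0.1184 0.072 ]
rimR [0.5919 0.1262 0.072 ]
bedL [ 4.737e-01 -1.000e-04  6.200e-02]
bedR [0.6733 0.0223 0.062 ]
hL [0.5135 0.0437 0.0778] [0.001 0.001]
hL [0.5154 0.0453 0.09  ] [0.0007 0.0007]
hL [0.5137 0.0449 0.0878] [0.0011 0.0029 0.0024]
hR [0.6141 0.0567 0.0966] [0.0008 0.0008]
hR [0.6158 0.0565 0.0937] [0.0004 0.0004]
hR [0.6152 0.0569 0.0929] [0.0008 0.0011 0.0007]
rimL [0.5187 0.1191 0.0336] [0.0006 0.0006]
rimL [0.518 0.118 0.058] [0.0014 0.0014]
rimL [0.5172 0.1172 0.0571] [0.0026 0.0024 0.0008]
rimR [0.5984 0.1281 0.0298] [0.0006 0.0006]
rimR [0.5948 0.1281 0.0626] [0.0021 0.0021]
rimR [0.5942 0.1262 0.0626] [0.001  0.0038 0.0039]
```

Request:
drive_tool:
  deltas: "1 0 0.33 -0.56 0;1 0 0.33 -0.56 0;1 0.95 0 0 0;1 0.95 0 0 0;1 0.95 0 0 0;1 0.95 0 0 0;1 0.95 0 0 0;1 0.95 0 0 0;1 0.95 0 0 0;1 0 0 0 0"

```text
time: 3.28
tool_pos: [0.5511, 0.0901, 0.0786]
eef_rot: [1.119, 1.273, -1.137]
contact_force: [-1.4, 0.5, -0.3]
gripper_width: -0.003
```

Request:
drive_tool:
  deltas: "1 0 0 0.2 0;1 0 0 0.25 0;1 0 0 0.25 0;1 0 0 0.25 0;1 0 0 0.25 0;1 0 0 0.2 0;1 0 0 0 0"

```text
time: 3.87
tool_pos: [0.5659, 0.031, 0.0872]
eef_rot: [1.127, 1.255, -1.125]
contact_force: [-0.2, -0.9, -0.7]
gripper_width: 0.001
```

Request:
drive_tool:
  deltas: "1 0.1 0 0.2 0;1 0 0 0.1 0;1 0 0 0.1 0;1 0 0 0.05 0"

```text
time: 4.2
tool_pos: [0.5666, 0.0152, 0.0816]
eef_rot: [1.127, 1.259, -1.126]
contact_force: [0.0, 3.3, 1.7]
gripper_width: 0.003
```

Request:
drive_tool:
  deltas: "1 0 0 0.07 0;1 0 0 0.07 0;1 0 0 0 0"

```text
time: 4.45
tool_pos: [0.5666, 0.0149, 0.0817]
eef_rot: [1.136, 1.265, -1.124]
contact_force: [0.4, 16.6, 4.7]
gripper_width: 0.003
```

Request:
drive_tool:
  deltas: "1 0 0 0.07 0;1 0 0 0.07 0;1 0 0 0 0"

```text
time: 4.7
tool_pos: [0.5666, 0.0147, 0.0818]
eef_rot: [1.144, 1.272, -1.121]
contact_force: [0.7, 30.0, 7.3]
gripper_width: 0.005
```

Bed at its stop: the force rose to 30 N and the finger stopped at y = 0.0147 m, against 0.0145 m predicted. Backing off to look at the pin from above.

Request:
drive_tool:
  deltas: "1 0 0 -0.6 0;1 0 0 -0.4 0;1 -1 0 0 0;1 -1 0 0 0;1 -1 0 0 0;1 -1 0 0 0;1 -1 0 0 0;1 0 0 1 0;1 0 0 1 0;1 0 0 1 0"

```text
time: 5.53
tool_pos: [0.5763, -0.0766, 0.2824]
eef_rot: [1.123, 1.258, -1.125]
contact_force: [0.6, -0.9, -0.6]
gripper_width: 0.002
```

Request:
drive_tool:
  deltas: "1 0 0 1 0;1 0 0 1 0;1 0 0 1 0;1 0 0 0.8 0;1 0 0 0 0;1 0 0 0 0"

```text
time: 6.03
tool_pos: [0.5927, -0.2285, 0.28]
eef_rot: [1.128, 1.261, -1.131]
contact_force: [-1.1, 0.4, 0.1]
gripper_width: -0.002
```

```bash
python3 - <<'E'
from h import *
pose=tool();np.save("p2.npy",np.hstack([pose[0][:,None],pose[1]]));im=eyes.get_image("wrist")[:,:,::-1]
cv2.imwrite("pics/w2.png",im);print(pose[0],pose[1].round(3).tolist())
t=eyes.get_image("top")[:,:,::-1];s=eyes.get_image("scene")[:,:,::-1];cv2.imwrite("pics/t2.png",t);cv2.imwrite("pics/s2.png",s)
E
```

```text
[ 0.59266326 -0.22849776  0.28002552] [[-0.003, 0.994, 0.108], [-0.0, 0.108, -0.994], [-1.0, -0.003, -0.0]]
```

View pics/w2.png

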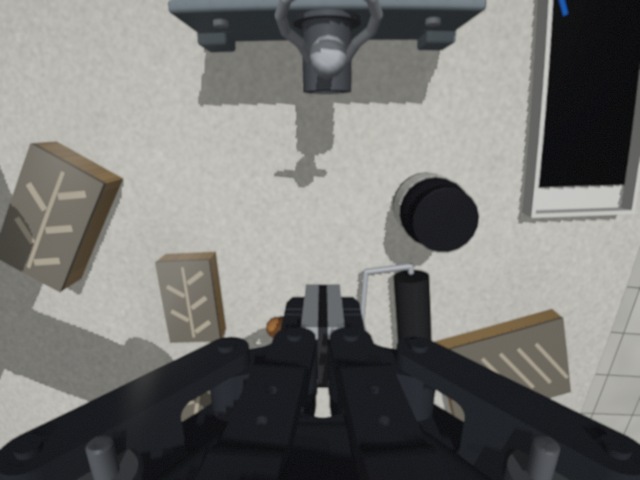

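Pin head at (327,55) with the ring leaning inboard above it. The small block is at about (157–225, 253–342), nearly square to the press.

```bash
python3 - <<'E'
from h import *
P=np.load("p2.npy");pose=(P[:,0],P[:,1:]);w=lambda u,v:ray("wrist",(u,v),pose)
print("pin@.177",onz(w(327,54),.177).round(4))
tp=ray("top",(337.4,209.6));sc=ray("scene",(332.9,269.1))
for q in ((w(327,54),tp),(w(327,54),sc),(w(327,54),tp,sc)): x,e=tri(*q);print(x.round(4),np.round(e,4))
print("tube end sides z.085",onz(w(303,90),.085).round(4),onz(w(351,90),.085).round(4))
im=cv2.imread("pics/w2.png");c=im[240:355,145:240]
hsv=cv2.cvtColor(c,cv2.COLOR_BGR2HSV);g=cv2.cvtColor(c,cv2.COLOR_BGR2GRAY)
print("lino",c[50,25],"brown",c[50,75],"table",c[5,5], c[50,90])
# lino face: darker than table, low saturation
br=((hsv[...,1]>75)).astype(np.uint8)*255
lino=((g<125)&(hsv[...,1]<75)).astype(np.uint8)*255
for nm,m in (("lino",lino),("all",cv2.bitwise_or(br,(g<125).astype(np.uint8)*255))):
    m=cv2.morphologyEx(m,cv2.MORPH_CLOSE,np.ones((9,9)));m=cv2.morphologyEx(m,cv2.MORPH_OPEN,np.ones((5,5)))
    k=max(cv2.findContours(m,0,2)[0],key=cv2.contourArea);b=cv2.boxPoints(cv2.minAreaRect(k))+[145,240]
    W=np.array([onz(w(*q),.03)[:2] for q in b]);print(nm,b.round(1).tolist(),W.round(4).tolist(),W.mean(0).round(4),np.linalg.norm(np.diff(W,axis=0),axis=1).round(4))
    q4=cv2.approxPolyDP(k,6,True)[:,0]+[145,240];print(q4.tolist())
cv2.imwrite("pics/blk.png",cv2.resize(c,None,fx=6,fy=5,interpolation=cv2.INTER_CUBIC))
E
```

```text
pin@.177 [ 0.5832 -0.1183  0.177 ]
[ 0.5829 -0.1185  0.1764] [0.0005 0.0005]
[ 0.5828 -0.1168  0.1658] [0.0005 0.0005]
[ 0.5837 -0.1182  0.1686] [0.0015 0.001  0.0006]
tube end sides z.085 [ 0.5657 -0.1326  0.085 ] [ 0.6051 -0.1283  0.085 ]
lino [139 152 157] brown [104 117 124] table [179 185 186] [183 189 190]
lino [[156.1, 258.6], [224.1, 247.3], [241.8, 353.5], [173.8, 364.9]] [[0.4198, -0.316], [0.4937, -0.2948], [0.5187, -0.4227], [0.4383, -0.4484]] [ 0.4676 -0.3705] [0.0769 0.1303 0.0843]
[[166, 257], [171, 272], [161, 287], [170, 340], [193, 341], [190, 354], [239, 354], [239, 337], [225, 336], [215, 254]]
all [[156.1, 258.6], [224.1, 247.3], [241.8, 353.5], [173.8, 364.9]] [[0.4198, -0.316], [0.4937, -0.2948], [0.5187, -0.4227], [0.4383, -0.4484]] [ 0.4676 -0.3705] [0.0769 0.1303 0.0843]
[[166, 257], [171, 272], [161, 287], [170, 340], [193, 341], [190, 354], [239, 354], [239, 337], [225, 336], [215, 254]]
```

```bash
python3 - <<'E'
from h import *
ey=np.array([-.107,.9943,0]);h=np.array([.583,-.1183,.163])
for a in (0,.2,.35,.5,.65): X=h+.06*(np.sin(a)*ey+np.cos(a)*np.array([0,0,1]));print(a,X.round(3),((proj("top",X)-[160,165])*4).round(),((proj("scene",X)-[300,185])*4).round())
E
```

```text
0 [ 0.583 -0.118  0.223] [710. 162.] [134. 280.]
0.2 [ 0.582 -0.106  0.222] [690. 165.] [146. 270.]
0.35 [ 0.581 -0.098  0.219] [676. 168.] [155. 265.]
0.5 [ 0.58  -0.09   0.216] [663. 171.] [163. 261.]
0.65 [ 0.579 -0.082  0.211] [651. 174.] [170. 259.]
```

Request:
drive_tool:
  deltas: "1 0 0.02 -0.9 0;1 0 0.02 -0.9 0;1 0 0.01 -0.89 0;1 0 0 0 0;1 0 0 0 0;1 0.6 0 0 0;1 0.6 0 0 0;1 0.6 0 0 0;1 0.5 0 0 0;1 0 0 0 0"

```text
time: 7.02
tool_pos: [0.5806, -0.1185, 0.185]
eef_rot: [1.124, 1.268, -1.131]
contact_force: [-0.0, 0.6, 0.0]
gripper_width: 0.001
```

```bash
python3 - <<'E'
from h import *
pose=tool();print(pose[0]);print(get_state()["contact_force"])
ex=np.array([.9943,.107]);ey=np.array([-.107,.9943]);d=pose[0][:2]-[.583,-.1183];print("off pin",d@ex,d@ey)
s=eyes.get_image("scene")[:,:,::-1];cv2.imwrite("pics/s3.png",cv2.resize(s[180:340,280:480],None,fx=4,fy=3.75,interpolation=cv2.INTER_CUBIC))
E
```

```text
[ 0.58058206 -0.1184714   0.18501097]
[-0.04674957  0.56335668  0.00070867]
off pin -0.0024225014050352884 8.829220246914147e-05
```

View pics/s3.png

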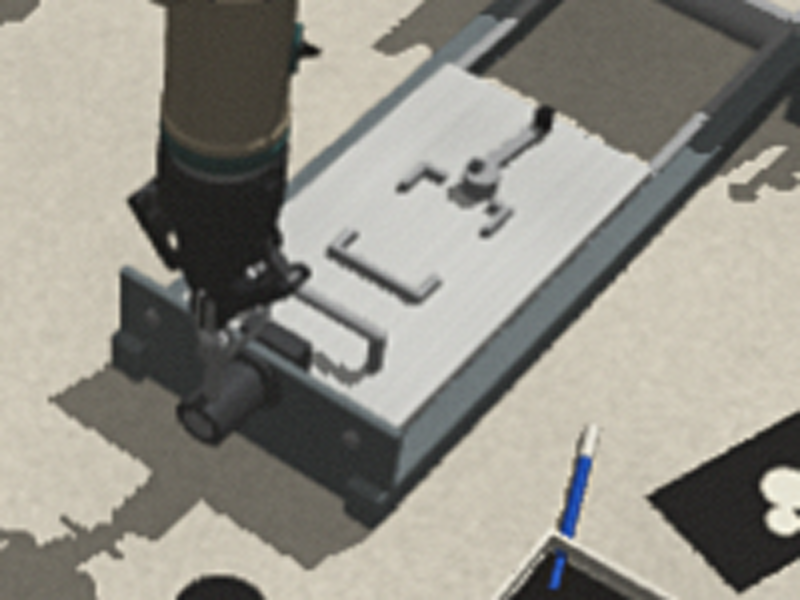

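The fingertip is just above the pin head with the ring leaning inboard, clear of it, and the bed is at the end. Pushing down.

Request:
drive_tool:
  deltas: "1 0.1 0.06 0.06 0;1 0.15 0 0 0;1 0.15 0 0 0;1 0.15 0 0 0;1 0.15 0 0 0;1 0.15 0 0 0;1 0.15 0 0 0;1 0.15 0 0 0;1 0 0 0 0"

```text
time: 7.82
tool_pos: [0.5873, -0.1216, 0.1439]
eef_rot: [1.127, 1.257, -1.125]
contact_force: [0.1, -0.7, 0.0]
gripper_width: -0.004
```

Request:
drive_tool:
  deltas: "1 0.12 0 0 0;1 0.12 0 0 0;1 0.08 0 0 0;1 0 0 0 0"

```text
time: 8.15
tool_pos: [0.587, -0.1215, 0.1311]
eef_rot: [1.127, 1.257, -1.125]
contact_force: [1.8, -0.7, 2.1]
gripper_width: -0.001
```

Request:
drive_tool:
  deltas: "1 0.06 0 0 0;1 0.06 0 0 0;1 0.05 0 0 0;1 0 0 0 0"

```text
time: 8.48
tool_pos: [0.5872, -0.1215, 0.1288]
eef_rot: [1.127, 1.255, -1.124]
contact_force: [-4.9, 1.4, 24.1]
gripper_width: 0.003
```

Request:
drive_tool:
  deltas: "1 0.05 0 0 0;1 0.05 0 0 0;1 0 0 0 0"

```text
time: 8.73
tool_pos: [0.5873, -0.1216, 0.1286]
eef_rot: [1.127, 1.253, -1.123]
contact_force: [-10.4, 2.0, 42.4]
gripper_width: 0.001
```

Pin home: tip z = 0.1287 m (expected 0.129 m) and 42 N of resistance. Now I'll go up, move inboard of the ring, lower, and check before sweeping.

Request:
drive_tool:
  deltas: "1 -0.6 0 0 0;1 -0.8 0 0 0;1 -0.6 -0.1 -0.2 0;1 0 0 -0.6 0;1 0 0 -0.6 0;1 0.4 0 0 0;1 0.5 0 0 0;1 0.35 0 0 0;1 0 0 0 0"

```text
time: 9.48
tool_pos: [0.5728, -0.0647, 0.1463]
eef_rot: [1.124, 1.268, -1.13]
contact_force: [-1.4, 0.3, -0.1]
gripper_width: 0.003
```

```bash
cat >> h.py <<'E'
ex=np.array([.9943,.107]);ey=np.array([-.107,.9943])
def off(ref=(.583,-.1183)):
    p=tool()[0];d=p[:2]-ref;print("off ex,ey,z mm",(1000*np.array([d@ex,d@ey,p[2]])).round(1),"F",get_state()["contact_force"].round(1))
E
python3 - <<'E'
from h import *
off()
s=eyes.get_image("scene")[:,:,::-1];cv2.imwrite("pics/s4.png",cv2.resize(s[200:320,290:440],None,fx=4,fy=4,interpolation=cv2.INTER_CUBIC))
E
```

```text
off ex,ey,z mm [ -4.4  54.4 146.3] F [-1.4  0.3 -0.1]
```

View pics/s4.png

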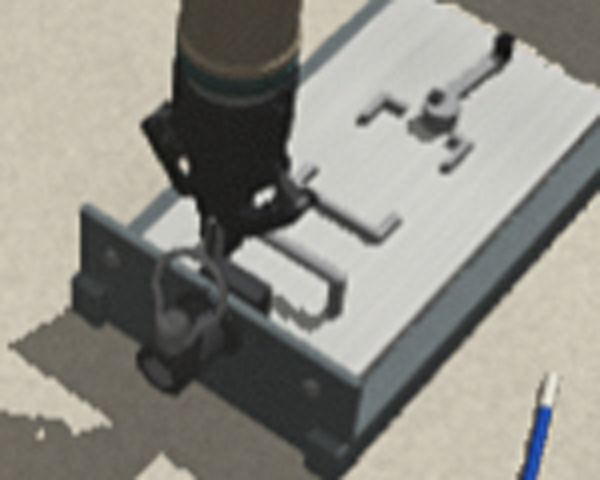

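Request:
drive_tool:
  deltas: "1 0 0.1 0.3 0;1 0 0 0.35 0;1 0 0 0.35 0;1 0 0 0.35 0;1 0 0 0.35 0;1 0 0 0.4 0;1 0.25 0 0.1 0;1 0.3 0 0.1 0;1 0 0 0.15 0;1 0 0 0 0"

```text
time: 10.37
tool_pos: [0.5897, -0.1608, 0.1256]
eef_rot: [1.132, 1.266, -1.127]
contact_force: [0.5, 6.5, -2.0]
gripper_width: 0.001
```

```bash
python3 - <<'E'
from h import *
off()
E
```

```text
off ex,ey,z mm [  2.2 -43.  125.6] F [ 0.5  6.5 -2. ]
```

Request:
drive_tool:
  deltas: "1 0 0 -0.2 0;1 -0.4 0 0 0;1 -0.4 0 0 0;1 0 0 0.48 0;1 0.1 0 0 0;1 0.3 0 0 0;1 0.3 0 0 0;1 0.3 0 0 0;1 0.3 0 0 0;1 0 0 0 0"

```text
time: 11.2
tool_pos: [0.59, -0.173, 0.1049]
eef_rot: [1.125, 1.265, -1.129]
contact_force: [-0.1, 0.6, 0.5]
gripper_width: -0.001
```

Request:
drive_tool:
  deltas: "1 0.3 0 0 0;1 0.3 0 0 0;1 0.2 0 0 0;1 0 0 0 0"

```text
time: 11.53
tool_pos: [0.5909, -0.1734, 0.0742]
eef_rot: [1.126, 1.263, -1.128]
contact_force: [0.5, 0.0, 0.5]
gripper_width: -0.003
```

```bash
python3 - <<'E'
from h import *
off()
s=eyes.get_image("scene")[:,:,::-1];cv2.imwrite("pics/s5.png",cv2.resize(s[200:320,290:440],None,fx=4,fy=4,interpolation=cv2.INTER_CUBIC))
E
```

```text
off ex,ey,z mm [  2.  -55.6  74.2] F [0.5 0.  0.5]
```

Request:
drive_tool:
  deltas: "1 0.25 0 0 0;1 0.25 0 0 0;1 0.25 0 0 0;1 0 0 -0.2 0;1 0 -0.03 -0.2 0;1 0 0 -0.2 0;1 0 0 0 0"

```text
time: 12.17
tool_pos: [0.5875, -0.1479, 0.0459]
eef_rot: [1.126, 1.262, -1.125]
contact_force: [-0.4, -0.3, 0.5]
gripper_width: 0.004
```

```bash
python3 - <<'E'
from h import *
off()
E
```

```text
off ex,ey,z mm [  1.3 -29.9  45.9] F [-0.4 -0.3  0.5]
```

Request:
drive_tool:
  deltas: "1 0 0 0.25 0;-0.08 0 -0.02 0.25 0;-0.08 -0.25 0 0 0;-0.08 -0.25 0 0 0;-0.08 -0.25 0 0 0;-0.08 0 0 0 0;-0.08 0 0 0 0;-0.08 0 0 0 0"

```text
time: 12.83
tool_pos: [0.5895, -0.17, 0.076]
eef_rot: [1.126, 1.26, -1.126]
contact_force: [0.1, 0.3, 0.3]
gripper_width: 0.543
```

```bash
python3 - <<'E'
from h import *
off()
pose=tool();im=eyes.get_image("wrist")[:,:,::-1];s=eyes.get_image("scene")[:,:,::-1]
o=np.zeros((480,800,3),np.uint8);o[:,:400]=cv2.resize(im[160:360,220:420],(400,480));o[:,400:]=cv2.resize(s[230:320,300:375],(400,480),interpolation=cv2.INTER_CUBIC)
cv2.imwrite("pics/w5.png",o)
print(proj("wrist",np.array([.583,-.1183,.129]),pose))
E
```

```text
off ex,ey,z mm [  0.9 -52.1  76. ] F [0.1 0.3 0.3]
[318.87891171 200.43387556]
```

View pics/w5.png

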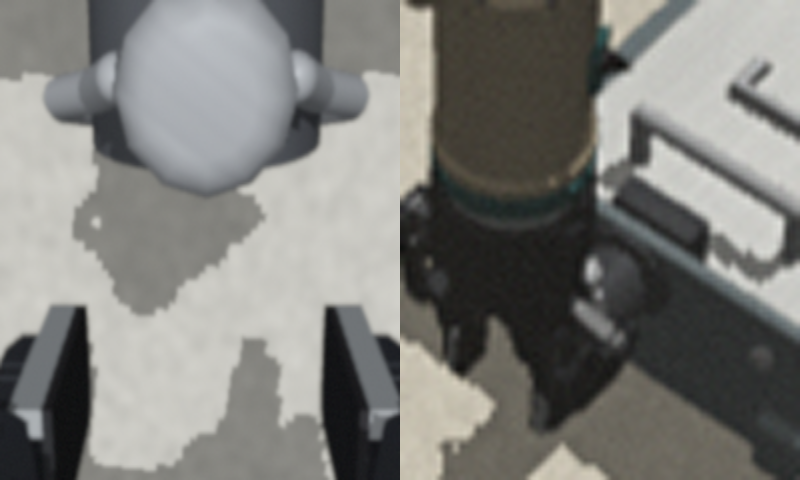

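Ring hanging with its wires at (45–115) and (290–368). The jaws at 88 and 325 are centred on the head (207), so they will straddle the tube. Pushing the side wires home.

Request:
drive_tool:
  deltas: "-0.11 0 0 -0.2 0;-0.11 0 0 -0.2 0;-0.11 0 0 -0.2 0;-0.11 0 0 -0.15 0;-0.11 0 0 0 0"

```text
time: 13.35
tool_pos: [0.5858, -0.1385, 0.0756]
eef_rot: [1.125, 1.262, -1.125]
contact_force: [0.8, -0.8, 0.7]
gripper_width: 0.558
```

Request:
drive_tool:
  deltas: "-0.11 0 0 -0.06 0;-0.11 0 0 -0.06 0;-0.11 0 0 0 0"

```text
time: 13.6
tool_pos: [0.5859, -0.1363, 0.0757]
eef_rot: [1.124, 1.259, -1.126]
contact_force: [-0.9, -3.1, -1.3]
gripper_width: 0.553
```

```bash
python3 - <<'E'
from h import *
off()
E
```

```text
off ex,ey,z mm [  1.  -18.2  75.7] F [-0.9 -3.1 -1.3]
```

Request:
drive_tool:
  deltas: "-0.11 0 0 -0.06 0;-0.11 0 0 -0.06 0;-0.11 0 0 0 0"

```text
time: 13.85
tool_pos: [0.586, -0.1355, 0.0758]
eef_rot: [1.119, 1.254, -1.128]
contact_force: [0.2, -12.5, -3.4]
gripper_width: 0.555
```

```bash
python3 - <<'E'
from h import *
off()
P=np.load("p2.npy");w2=(P[:,0],P[:,1:])
im=cv2.imread("pics/w2.png");c=im[240:355,145:240]
cv2.imwrite("pics/blk.png",cv2.resize(c,(665,805//2*2-205),interpolation=cv2.INTER_CUBIC))
E
```

```text
off ex,ey,z mm [  1.1 -17.5  75.8] F [  0.2 -12.5  -3.4]
```

Ring against its stop: 12.5 N while the finger moved only 0.7 mm, at -17.5 mm against -17.8 mm predicted. Backing off and going to look at the block from above.

Request:
drive_tool:
  deltas: "-0.11 0 0 0.3 0;-0.11 0 0 0.6 0;-1 -0.8 0 0 0;-1 -0.9 0 0 0;-1 -0.9 0 0 0;-1 -0.9 0 0 0;-1 -0.9 -0.5 0.4 0;-1 0 -0.8 0.6 0;-1 0 -0.8 0.6 0;-1 0 -0.8 0.6 0"

```text
time: 14.68
tool_pos: [0.4841, -0.2663, 0.2507]
eef_rot: [1.127, 1.259, -1.124]
contact_force: [-0.1, -1.2, -0.2]
gripper_width: 1.001
```

Request:
drive_tool:
  deltas: "-1 0 -0.8 0.6 0;-1 0 -0.12 0.18 0;-1 0 0 0 0;-1 0 0 0 0"

```text
time: 15.02
tool_pos: [0.452, -0.3008, 0.2497]
eef_rot: [1.13, 1.259, -1.126]
contact_force: [0.8, 0.8, 0.7]
gripper_width: 0.998
```

```bash
python3 - <<'E'
from h import *
pose=tool();np.save("p3.npy",np.hstack([pose[0][:,None],pose[1]]));im=eyes.get_image("wrist")[:,:,::-1]
cv2.imwrite("pics/w3.png",im);print(pose[0])
t=eyes.get_image("top")[:,:,::-1];s=eyes.get_image("scene")[:,:,::-1]
cv2.imwrite("pics/s6.png",s)
o=np.zeros((600,800,3),np.uint8);o[:480,:640]=im;o[480:,:160]=cv2.resize(s[240:320,300:410],(160,120));
o[300:600,500:800]=cv2.resize(s[240:315,300:375],(300,300),interpolation=cv2.INTER_CUBIC);cv2.imwrite("pics/w3v.png",o)
E
```

```text
[ 0.45200569 -0.30084105  0.24969359]
```

View pics/w3v.png

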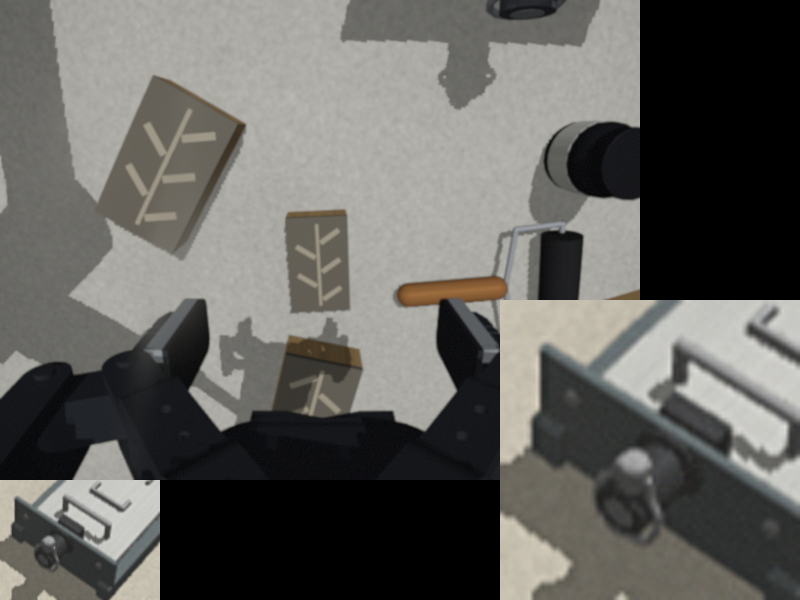

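The ring hangs round the tube end and the pin is home. Lino-face corners of the block in w3 are about (286,217), (346,214), (350,310), (291,313). The brayer handle tip is at (400,292).

```bash
python3 - <<'E'
from h import *
P=np.load("p2.npy");A=(P[:,0],P[:,1:]);P=np.load("p3.npy");B=(P[:,0],P[:,1:])
c3=[(286,217),(346,214.5),(350,310),(291,313)];c2=[(157,260),(214,255),(222,338),(168.5,343)]
W=[]
for a,b in zip(c2,c3):
    x,e=tri(ray("wrist",a,A),ray("wrist",b,B));z=onz(ray("wrist",b,B),.03);W.append(z[:2]);print(x.round(4),np.round(e[0],4),z.round(4))
W=np.array(W);c=W.mean(0);print("c",c,"sides",np.linalg.norm(np.roll(W,-1,0)-W,axis=1))
l=(W[0]+W[1]-W[2]-W[3]);print("long axis deg",np.degrees(np.arctan2(l[1],l[0])),"press y 96.15")
p,R=B;print("tool y deg",np.degrees(np.arctan2(R[1,1],R[0,1])))
d=c-p[:2];print("delta tool y,z mm",1000*(R[:2,1]@d),1000*(R[:2,2]@d))
# brayer handle tip vs block
print("brayer",onz(ray("wrist",(400,292),B),.015))
E
```

```text
[ 0.4188 -0.32    0.0249] 0.0005 [ 0.4193 -0.3193  0.03  ]
[ 0.4777 -0.3142  0.0075] 0.0012 [ 0.4762 -0.3105  0.03  ]
[ 0.4935 -0.412   0.0218] 0.0018 [ 0.493  -0.4099  0.03  ]
[ 0.4328 -0.4191  0.0309] 0.0004 [ 0.4329 -0.4199  0.03  ]
c [ 0.45537231 -0.36490296] sides [0.05753662 0.10075497 0.06095299 0.1015827 ]
long axis deg 98.65699430803608 press y 96.15
tool y deg 6.312070950187513
delta tool y,z mm -3.6969834458933732 64.04360448726933
brayer [ 0.54507279 -0.39075176  0.015     ]
```

Request:
drive_tool:
  deltas: "-1 0 -0.05 0.8 -0.4;-1 0 -0.04 0.8 0;-1 0.8 0 0 0;-1 0.9 0 0 0;-1 0.9 0 0 0;-1 0.9 0 0 0;-1 0.8 0 0 0;-1 0.5 0 0 0;-1 0 0 0 0;-1 0 0 0 0"

```text
time: 16.0
tool_pos: [0.4572, -0.3636, 0.0567]
eef_rot: [1.095, 1.281, -1.094]
contact_force: [0.1, -0.5, 0.6]
gripper_width: 1.007
```

```bash
python3 - <<'E'
from h import *
p,R=tool();print(p,np.degrees(np.arctan2(R[1,1],R[0,1])));d=np.array([.45537,-.3649])-p[:2];print(1000*R[:2,1]@d,1000*R[:2,2]@d)
E
```

```text
[ 0.45720426 -0.36355474  0.05668071] 8.912633317394771
-2.0205257595238746 1.0448409781346306
```

Request:
drive_tool:
  deltas: "-1 0.5 -0.05 0.02 0;-1 0.5 0 0 0;-1 0.34 0 0 0;-1 0 0 0 0;1 0 0 0 0;1 0 0 0 0;1 0 0 0 0;1 0 0 0 0;1 0 0 0 0;1 0 0 0 0"
  newtons: 40

```text
time: 16.83
tool_pos: [0.4563, -0.3672, 0.0063]
eef_rot: [1.094, 1.273, -1.094]
contact_force: [1.5, 0.8, 7.3]
gripper_width: 0.695
```

Gripped: opening 59 mm, which matches 60 mm. Lift, straighten, and look at the pocket on the way.

Request:
drive_tool:
  deltas: "1 -0.3 0 0 0;1 -0.6 0 0 0;1 -0.9 0 0 0.22;1 -0.9 0 0 0.22;1 -0.9 0 0 0;1 -0.9 0 0 0;1 -0.8 0.2 -0.5 0;1 -0.3 0.38 -0.89 0;1 0 0.38 -0.89 0;1 0 0.38 -0.89 0"
  newtons: 50

```text
time: 17.67
tool_pos: [0.495, -0.2334, 0.2302]
eef_rot: [1.131, 1.253, -1.129]
contact_force: [1.0, 0.2, -2.4]
gripper_width: 0.693
```

Request:
drive_tool:
  deltas: "1 0 0.38 -0.89 0;1 0 0.38 -0.89 0;1 0 0.38 -0.89 0;1 0 0.38 -0.89 0;1 0 0.38 -0.89 0;1 0 0.38 -0.89 0;1 0 0.2 -0.4 0;1 0 0 0 0;1 0 0 0 0"

```text
time: 18.42
tool_pos: [0.5681, 0.0056, 0.2282]
eef_rot: [1.127, 1.259, -1.128]
contact_force: [-0.5, -0.8, -2.2]
gripper_width: 0.692
```

```bash
python3 - <<'E'
from h import *
pose=tool();np.save("p4.npy",np.hstack([pose[0][:,None],pose[1]]));im=eyes.get_image("wrist")[:,:,::-1]
cv2.imwrite("pics/w4.png",im);print(pose[0],np.degrees(np.arctan2(pose[1][1,1],pose[1][0,1])),get_state()["gripper_width"],get_state()["contact_force"])
for l in [(-33,-50),(33,-50),(-33,55),(33,55)]:
    print(l,proj("wrist",np.array([*(np.array([.5571,.1223])+(l[0]*ex+l[1]*ey)/1000),.072]),pose).round())
E
```

```text
[0.5680963  0.00562105 0.22823683] 6.322517820342253 0.6892701321903475 [-0.74300107  0.13172873 -1.41162354]
(-33, -50) [280. 129.]
(33, -50) [369. 129.]
(-33, 55) [278. -26.]
(33, 55) [373. -25.]
```

View pics/w4.png

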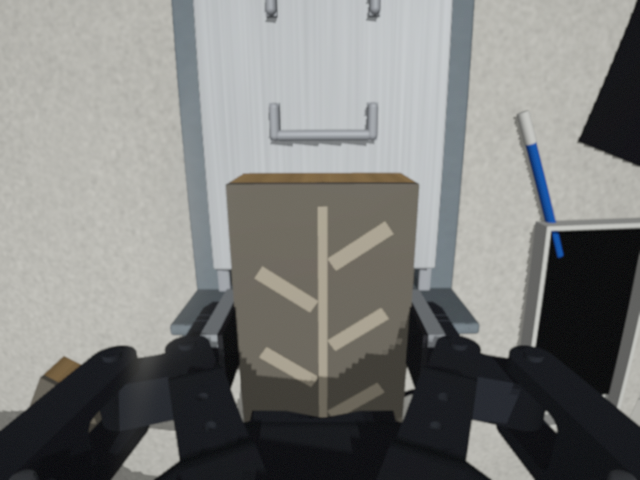

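Pocket's -y rim at row ~134, columns 270–377, with side stubs at (275,105) and (373,105). The block hangs square, its top front edge at row 183 from column 230 to 417. Now I'll work out the offsets.

```bash
python3 - <<'E'
from h import *
P=np.load("p4.npy");B=(P[:,0],P[:,1:]);p,R=B
w=lambda u,v,z:onz(ray("wrist",(u,v),B),z)
l=lambda q:(1000*np.array([(q[:2]-[.5571,.1223])@ex,(q[:2]-[.5571,.1223])@ey])).round(1)
print("rim ctr line L,R (exp -41/41,-54)",l(w(270,134,.068)),l(w(377,134,.068)))
print("stubs centre x (exp +-37)",l(w(275,112,.072)),l(w(373,112,.072)))
print("far stubs",l(w(271,12,.07)),l(w(374,12,.07)))
a,b=w(229,183,.252),w(417.5,183,.252)
print("blk edge w",np.linalg.norm(b-a)); m=(a+b)/2-p; print("block +y edge mid in tool y,z mm",1000*R[:2,1]@m[:2],1000*R[:2,2]@m[:2])
print("block edge dir deg",np.degrees(np.arctan2((b-a)[1],(b-a)[0])))
a,b=w(229,183,.252),w(417.5,183,.252); c,d=w(236,180,.222),w(410,180,.222)
print("tcp local",l(p))
E
```

```text
rim ctr line L,R (exp -41/41,-54) [-41.5 -54. ] [ 39.8 -53.7]
stubs centre x (exp +-37) [-36.8 -38. ] [ 35.7 -37.8]
far stubs [-38.3  30.9] [34.6 31.1]
blk edge w 0.05813154946339332
block +y edge mid in tool y,z mm 0.44727155617624326 -52.10849011429531
block edge dir deg 6.3161800465459645
tcp local [  -1.6 -117.2]
```

Pocket measured to ~1 mm of the prediction (x −0.8 mm). Block centre is ≈2 mm to +y of the TCP. Move over and lower.

Request:
drive_tool:
  deltas: "1 0 0.01 -0.73 0;1 0 0 -0.73 0;1 0 0 -0.73 0;1 0 0 -0.74 0;1 0 0 0 0;1 0.7 0 0 0;1 0.8 0 0 0;1 0.8 0 0 0;1 0.8 0 0 0;1 0.3 0 0 0"

```text
time: 19.3
tool_pos: [0.5529, 0.1189, 0.088]
eef_rot: [1.127, 1.262, -1.137]
contact_force: [-0.5, -0.7, -2.1]
gripper_width: 0.69
```

Request:
drive_tool:
  deltas: "1 0 0 0 0;1 0 0 0 0"

```text
time: 19.47
tool_pos: [0.556, 0.1197, 0.0918]
eef_rot: [1.13, 1.258, -1.132]
contact_force: [0.0, -0.0, -0.2]
gripper_width: 0.688
```

```bash
python3 - <<'E'
from h import *
off((.5571,.1223));p,R=tool();print(np.degrees(np.arctan2(R[1,1],R[0,1])))
E
```

```text
off ex,ey,z mm [-1.4 -2.4 91.8] F [ 0.  -0.  -0.2]
6.075594370870681
```

Request:
drive_tool:
  deltas: "1 0 0.005 -0.065 -0.02;1 0 0 0 0;1 0.15 0 0 0;1 0.15 0 0 0;1 0 0 0 0;1 0 0 0 0"

```text
time: 19.97
tool_pos: [0.5556, 0.1239, 0.0797]
eef_rot: [1.127, 1.26, -1.128]
contact_force: [-0.5, -1.0, -1.7]
gripper_width: 0.691
```

```bash
python3 - <<'E'
from h import *
off((.5571,.1223));p,R=tool();print(np.degrees(np.arctan2(R[1,1],R[0,1])))
E
```

```text
off ex,ey,z mm [-1.4  1.8 79.7] F [-0.5 -1.  -1.7]
6.308619802783145
```

Request:
drive_tool:
  deltas: "1 0.1 0 0 0;1 0.1 0 0 0;1 0.06 0 0 0;1 0 0 0 0"

```text
time: 20.3
tool_pos: [0.5554, 0.1239, 0.0688]
eef_rot: [1.127, 1.26, -1.129]
contact_force: [-0.6, -0.3, -2.1]
gripper_width: 0.69
```

```bash
python3 - <<'E'
from h import *
off((.5571,.1223))
E
```

```text
off ex,ey,z mm [-1.5  1.8 68.8] F [-0.6 -0.3 -2.1]
```

Request:
drive_tool:
  deltas: "1 0 0 0.04 0;1 0.05 0 0 0;1 0.05 0 0 0;1 0 0 0 0"

```text
time: 20.63
tool_pos: [0.5566, 0.1221, 0.0684]
eef_rot: [1.128, 1.258, -1.127]
contact_force: [-5.3, -0.8, 13.0]
gripper_width: 0.69
```

```bash
python3 - <<'E'
from h import *
off((.5571,.1223))
E
```

```text
off ex,ey,z mm [-0.5 -0.1 68.4] F [-5.3 -0.8 13. ]
```

Block bottomed at TCP 0.0684 m, which matches table contact plus 0.062 m. Release, rise, shut the fingers and go to the clamp knob's −x side.

Request:
drive_tool:
  deltas: "0 -0.04 0 0 0;-0.8 0 0 0 0;-0.8 0 0 0 0;-0.8 0 0 0 0;-0.8 -0.5 0 0 0;-0.8 -0.9 0 0 0;-0.8 -0.9 0 0 0;1 -0.9 -0.2 -0.6 0;1 0 -0.2 -0.7 0;1 0 -0.2 -0.7 0"

```text
time: 21.47
tool_pos: [0.5258, 0.1988, 0.1961]
eef_rot: [1.133, 1.255, -1.124]
contact_force: [0.2, -0.6, -1.1]
gripper_width: 0.489
```

Request:
drive_tool:
  deltas: "1 0 -0.2 -0.8 0;1 0 -0.08 -0.95 0;1 0 0 0 0;1 0 0 0 0;1 0 0 0 0"

```text
time: 21.88
tool_pos: [0.5053, 0.2661, 0.193]
eef_rot: [1.126, 1.259, -1.128]
contact_force: [-0.2, -0.4, -0.4]
gripper_width: -0.002
```

```bash
python3 - <<'E'
from h import *
off((.5571,.1223));print(get_state()["gripper_width"])
s=eyes.get_image("scene")[:,:,::-1];cv2.imwrite("pics/s7.png",s)
c=s[180:290,330:450]
hsv=cv2.cvtColor(c,cv2.COLOR_BGR2HSV);print(np.round(np.mean(c,axis=(0,1))))
for l,z in [((-30.8,-48),.092),((29.2,-48),.092),((29.2,52),.092),((-30.8,52),.092)]:
    X=np.array([*(np.array([.5571,.1223])+(l[0]*ex+l[1]*ey)/1000),z]);print(proj("scene",X).round(1),s[tuple(proj("scene",X*1.0).round().astype(int)[::-1])])
E
```

```text
off ex,ey,z mm [-36.2 148.5 193. ] F [-0.2 -0.4 -0.4]
-0.002008366096151399
[134. 142. 143.]
[366.6 239. ] [103 106 106]
[383.7 249.5] [66 77 84]
[403.7 229.5] [133 138 141]
[386.9 219.7] [123 125 127]
```

Request:
drive_tool:
  deltas: "1 0.7 0 0 0;1 0.8 0 0 0;1 0.8 0 0 0;1 0.5 0 0 0;1 0.2 0 0 0;1 0 0 0 0;1 0 0 0 0"

```text
time: 22.52
tool_pos: [0.5063, 0.2657, 0.0738]
eef_rot: [1.129, 1.258, -1.128]
contact_force: [0.1, -1.2, -0.7]
gripper_width: 0.005
```

```bash
python3 - <<'E'
from h import *
off((.5571,.1223))
E
```

```text
off ex,ey,z mm [-35.2 148.   73.8] F [ 0.1 -1.2 -0.7]
```

Request:
drive_tool:
  deltas: "1 0.05 0.33 -0.05 0;1 0 0.37 -0.05 0;1 0 0.37 -0.05 0;1 0 0.4 0.1 0;1 0 0.4 0.13 0;1 0 0.34 0.29 0;1 0 0.33 0.29 0;1 0 0 0 0"

```text
time: 23.18
tool_pos: [0.6124, 0.25, 0.0724]
eef_rot: [1.132, 1.256, -1.127]
contact_force: [0.4, 2.2, 0.3]
gripper_width: -0.0
```

```bash
python3 - <<'E'
from h import *
off((.5571,.1223))
E
```

```text
off ex,ey,z mm [ 68.7 121.   72.4] F [0.4 2.2 0.3]
```

Request:
drive_tool:
  deltas: "1 0 0.06 0.25 0;1 0 0.06 0.25 0;1 0 0 0.2 0;1 0 0 0 0"

```text
time: 23.52
tool_pos: [0.6224, 0.2277, 0.0731]
eef_rot: [1.142, 1.255, -1.116]
contact_force: [6.0, 9.9, -1.8]
gripper_width: 0.004
```

Request:
drive_tool:
  deltas: "1 0 0 0.08 0;1 0 0 0.06 0;1 0 0 0 0"

```text
time: 23.77
tool_pos: [0.6233, 0.2231, 0.0734]
eef_rot: [1.142, 1.255, -1.114]
contact_force: [6.7, 11.6, -5.1]
gripper_width: -0.001
```

```bash
python3 - <<'E'
from h import *
off((.5571,.1223))
E
```

```text
off ex,ey,z mm [76.6 93.1 73.4] F [ 6.7 11.6 -5.1]
```

Request:
drive_tool:
  deltas: "1 0 0 0.08 0;1 0 0 0.06 0;1 0 0 0 0"

```text
time: 24.02
tool_pos: [0.6239, 0.2171, 0.0735]
eef_rot: [1.141, 1.255, -1.115]
contact_force: [6.2, 10.6, -2.4]
gripper_width: -0.002
```

Request:
drive_tool:
  deltas: "1 0 0 0.07 0;1 0 0 0.07 0;1 0 0 0 0"

```text
time: 24.27
tool_pos: [0.6246, 0.2135, 0.0736]
eef_rot: [1.145, 1.257, -1.113]
contact_force: [5.5, 15.3, -3.7]
gripper_width: -0.004
```

```bash
python3 - <<'E'
from h import *
off((.5571,.1223))
E
```

```text
off ex,ey,z mm [76.8 83.5 73.6] F [ 5.5 15.3 -3.7]
```

Request:
drive_tool:
  deltas: "1 0 0 0.07 0;1 0 0 0.07 0;1 0 0 0 0"

```text
time: 24.52
tool_pos: [0.6247, 0.213, 0.0738]
eef_rot: [1.153, 1.262, -1.11]
contact_force: [5.3, 28.8, -4.7]
gripper_width: 0.004
```

```bash
python3 - <<'E'
from h import *
off((.5571,.1223))
E
```

```text
off ex,ey,z mm [76.9 82.9 73.8] F [ 5.3 28.8 -4.7]
```

Hard stop reached: 28.8 N with no further travel, at y = 83 mm as expected for 1.65 rad. Withdraw and take the final look.

Request:
drive_tool:
  deltas: "1 0 0 -0.5 0;1 0 0 -0.2 0;1 -0.8 0 0 0;1 -0.9 0 0 0;1 -0.9 0 0 0;1 -0.9 0 0 0;1 -0.5 -0.8 0 0;1 0 -1 0 0;1 0 -1 0 0;1 0 -1 0 0"

```text
time: 25.35
tool_pos: [0.4643, 0.2112, 0.2322]
eef_rot: [1.129, 1.256, -1.127]
contact_force: [0.2, -0.5, -0.1]
gripper_width: 0.003
```

Request:
drive_tool:
  deltas: "1 0 -1 0 0;1 0 -1 0 0;1 0 -1 0 0;1 0 0 0 0;1 0 0 0 0"

```text
time: 25.77
tool_pos: [0.3445, 0.1984, 0.2322]
eef_rot: [1.128, 1.257, -1.126]
contact_force: [1.0, 0.7, 0.8]
gripper_width: 0.002
```

```bash
python3 - <<'E'
from h import *
off((.5571,.1223))
t=eyes.get_image("top")[:,:,::-1];s=eyes.get_image("scene")[:,:,::-1]
o=np.zeros((600,800,3),np.uint8)
o[:,:400]=cv2.resize(s[170:320,310:410],(400,600),interpolation=cv2.INTER_CUBIC)
o[:280,400:]=cv2.resize(s[180:250,350:450],(400,280),interpolation=cv2.INTER_CUBIC)
o[290:590,400:]=cv2.resize(t[155:290,180:360],(400,300),interpolation=cv2.INTER_CUBIC)
cv2.imwrite("pics/fin.png",o)
a=cv2.imread("pics/top0.png")
for nm,(y0,y1,x0,x1) in {"jar":(155,200,358,392),"brayer":(160,240,395,450)}.items(): print(nm,"mean diff",np.abs(t[y0:y1,x0:x1].astype(int)-a[y0:y1,x0:x1]).mean())
E
```

```text
off ex,ey,z mm [-203.3   98.5  232.2] F [1.  0.7 0.8]
jar mean diff 3.0753812636165576
brayer mean diff 2.942727272727273
```

View pics/fin.png

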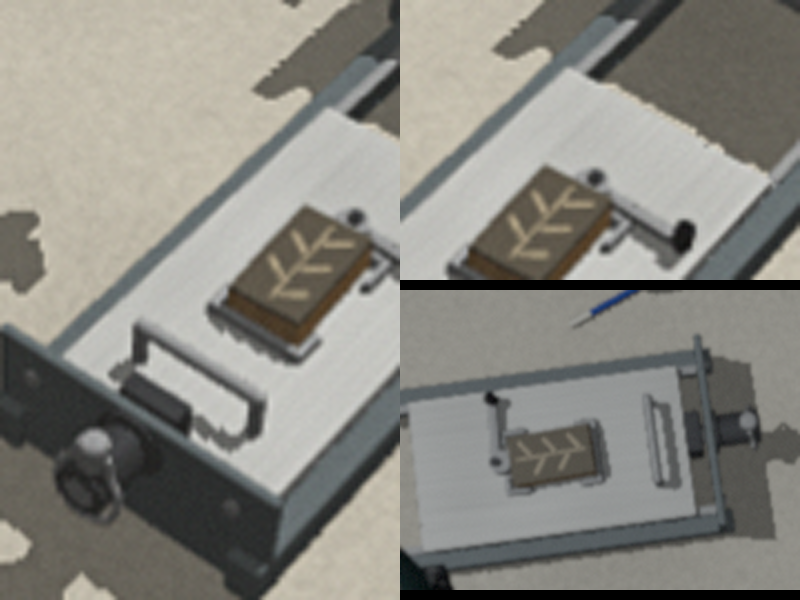

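The final view shows the block face up in the pocket against the −y rim, the lever along +x, the pin home and the ring hanging round the tube end. Jar and brayer are unchanged (mean pixel difference ≈3, noise only).

```bash
python3 -c "
from station import order
print(order.close_job())"
```

```text
the job is handed in; nothing more can be done
None
```

The proof press is ready for inking, and I handed the job in at about 26 s of the 67 s allowed. No verdict came back.

| Step | Last check |
|---|---|
| Bed drawn out to its stop | Force rose to 30 N with no further travel; the finger stopped within 0.2 mm of where I expected |
| Linchpin pushed home | Finger stopped on the head at 128.7 mm (129 mm expected), 42 N |
| Ring swung over the tube's free end | Stopped hard (12.5 N) within 0.3 mm of the expected place; the pictures show it hanging round the tube end, with the pin still home |
| Smallest lino block laid face up in the pocket | It touched the floor at the height the table grasp predicted, and it sits inside the rims in the last picture |
| Clamp lever swung shut | Reached its hard stop (28.8 N); the picture shows it lying along +x |
| Ink jar and ink roller | Left alone; the top view is unchanged apart from image noise |

- **Measurements that disagreed:** heights triangulated from the fixed cameras came out up to about 10 mm low for the handle and pin. Rim heights were further off, and one block corner in the two wrist views came out at 7.5 mm instead of 30 mm. I used the listed heights for positions instead, and contact later confirmed the pin and pocket floor heights.
- **Ring and clamp angles:** I judged both from contact and pictures, not measured them as angles.

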